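# Check the coating of a test bar with a hand gauge

### The arm

A 6-joint arm with a two-finger parallel gripper is mounted at the origin on a cart in front of the work surface, level with it; the furniture and walls round the work are solid. World frame = base frame: x ahead of the robot, y to its left, z up, the work surface at z = 0. Lengths are in mm, angles in rad, forces in N, time in s.
With the tool pointing down it reaches from about 275 to 1000 mm from the base axis. Payload 8.4 kg.
Tool frame: the origin (TCP) lies midway between the tips of the shut fingers; the grasp point (between the pads) lies 19 mm behind it; z points along the fingers, y is the line along which they close (so a half turn about z gives the same grasp; the last joint's range is limited). The gripper opens to 85 mm and grips with 20 to 120 N. Pads are 22 mm wide; open, the fingers measure 114 mm over their backs; the gripper's body (76 mm by 85 mm) begins 54 mm behind the grasp point. The pads swing forward as they close: fully open they stand 13 mm farther back than shut.
Start: joints at [1.258, 0.353, 1.633, -0, 1.155, -0.002], TCP at [191.136, 595.059, 231.281] pointing down, gripper open.
Joint ranges: [-2.63, 2.63], [-0.92, 2.1], [0.06, 2.66], [-1.3, 4.44], [0, 2.69], [-3.02, 3.02]. Speed limits (rad/s): [2.22, 2.22, 2.79, 3.14, 3.14, 3.14].

### API

Orientations are given as [roll, pitch, yaw] about the fixed x, y, z axes, in that order (R = Rz(yaw) Ry(pitch) Rx(roll)).
In Python, from rig import r gives the robot as it stands.
- The arm moves only by the tool servo_tool, never from a script. Its argument "deltas" is a list of rows, each an object of numbers: "x", "y", "z": the shift along the world's x, y, z in mm; "rx", "ry", "rz": the turn, a rotation vector about the world's x, y, z in rad; "gripper": the gripper's target within -1 to 1 (fully open at 1, half-way at 0, shut at -1). A call has 1 to 10 rows; each row is the pose to reach, as a shift and turn from the pose commanded when the call began; what a row does not reach only later rows make up. A row lasts 1/10 s, in which the tool goes at most 50 mm and 8.59 degrees, less where a joint would pass 70% of its speed; a pose out of reach is approached as far as the arm can. A call with a gripper value outside its range is refused whole. The fingers move at their own pace and stop on an object; "newtons" is the grip in N (left out, the last holds). Time passes only in rows, so rows that repeat a pose let the fingers close. It gives the time, the measured TCP pose, the force, the opening and the grip force at its end, in the units of the state.
- r.sense(): the state, without advancing time (a new reading comes with each control period).
- r.grab_frame(name): name is "side" or "top"; returns the picture (400x640x3 uint8, blue, green, red); there is no depth.
- r.camera_params(name): a dict with "mtx" (3x3 intrinsics, pixels), "eye" and "orientation" of the camera in the world. Camera axes: x right, y down, z forward; pixel columns grow to the right and rows downward; lengths in mm; the calibration is good to about 2 mm. A picture is of the moment at which its call begins. camera_params takes no time and is no camera call.
- r.sign_off(): hands the job in; it is judged then, once.
Trained networks look in the newest picture that a camera, given by its name, has taken for a name from the list of things; names that differ only in an ending like _2 or _b are one class to them, and where a whole thing is asked for, a point or a joint stands for the part that bears it (a point fixed in the world has none). Each returns a list of dicts, best first, with "conf" (0 to 1); they miss things now and then, are a little off and sometimes report something else, mostly with a low value. They report only what shows in the picture. A call takes as long as a camera call.
- r.recognise(name, camera): "box" ([left, top, width, height] in pixels, round what is visible of it).
The state is a dict: "clock": time; "qpos": joint angles; "qvel": joint speeds; "joint_efforts": joint torques, N m; "eef_pos": TCP position; "tcp_rot": TCP orientation; "contact_force": force on the tool from outside, world axes, zero at the start; "wrist_torque": the same for the moment, N m; "opening": opening from 0.0 (shut) to 1.0 (fully open); "grasp_force": force on a finger pad.
Only numpy, scipy, OpenCV 4.12 (cv2) and the standard library are available. Lean on these libraries where they do the work, as an engineer would, in place of code of your own. Each camera call takes 0.05 s, during which the arm holds its last target. There are 200 camera calls.

### The job

Check the coating of the white test bar on the dark steel locating plate: first slide the bar on the plate until it sits square against all three dowel stops, its long edge on the two and its end on the single one. Then lift the coating gauge out of its rest and set its nose inside the marked ring on the bar, holding the gauge upright and pressing lightly until the sprung nose has gone in about halfway. Finish while still holding the gauge there, with the bar still against its stops, and leave the timer, the tape roll and the petri dishes where they are.

Things in the scene. Friction and masses are not known exactly. Their poses are not given: they have to be found in the camera images.
- fixture: Dark steel locating plate fixed to the bench, 170 (its x) x 210 (its y) mm, its top 15 mm above its origin; origin on the bench under its centre, z up. Bright steel dowel stops, 10 mm thick and 9.5 mm high, stand on it: two at x = +60 mm (y = -30 and +36 mm) and one at x = +35, y = +85 mm.
- seat (a point): Where the bar's origin lies when the bar is against all three stops: x = +35, y = +20, z = +15 mm in the plate's frame. The bar's axes are then parallel to the plate's: its +x long edge on the two stops, its +y end on the single one.
- bar: White coated steel bar, 40 (its x) x 120 (its y) x 14 mm (z up), 0.25 to 0.5 kg, loose on the plate, 15 to 35 mm short of the stops both ways and up to 0.22 rad askew; origin at the centre of its underside. A small hanging hole is drawn near its +y end. It slides on the plate when pushed at its edges.
- spot (a point): Centre of the marked ring (20 mm across, thin dark line) on the bar's top face: at x = 0, y = -18, z = +14 mm in the bar's frame.
- rest: Instrument rest, fixed to the bench: a black flange 95 x 85 x 8 mm with a grey block 64 x 64 mm on it, top 62 mm above the bench, and a 26 mm bore down its middle in which the gauge's neck stands; origin on the bench at the bore's axis.
- gauge: Hand-held gauge, 0.19 kg, 142 mm long, upright in the rest, turned up to 1 rad; origin at the tip of its relaxed nose, z up. From the tip: nose (10, then 16 mm thick), neck 22 mm thick from 14 to 46 mm (in the bore), collar 38 mm across up to 52 mm (sits on the block), grey grip body up to 142 mm, 26 mm thick (its x, screen on -x) and 36 mm wide (its y). It leaves the rest by rising 50 mm straight up.
- gauge_grip (a point): Point to grip in the gauge's grip body, on its axis, 115 mm above the tip of the relaxed nose and 27 mm below the top; grip it across the 36 mm (gauge y) or the 26 mm (gauge x).
- nose_tip (a point): Tip of the gauge's sprung nose; it moves with the nose.
- nose (a joint): How far the sprung nose is pushed into the gauge, m: 0 relaxed, 0.008 fully in. It takes about 2.1 N to start it, 4.9 N halfway (0.004) and 7.7 N fully in; then it is hard.
- timer: White bench timer, 66 x 66 x 20 mm, loose bystander; origin at the centre of its underside.
- tape_roll: Roll of green tape lying flat, 83 mm across, 18 mm high, loose bystander; origin at the centre of its underside.
- petri_1: Petri dish, 90 mm across, 13 mm high, loose bystander, nearer of two; origin at the centre of its underside.

How it is judged:
By the outcome, as a careful person would: the job done as asked, in the order asked, and still so for the second after the job is handed in, while the arm keeps its last pose, push and grip.
It also fails if it takes over 72 s, if anything falls off the work surface, if the arm or the gripper's body presses on something with over 40 N, if the wrist force passes 120 N, or if a joint passes its speed limit or range.

## Working session

There is one attempt and no reset: what is moved stays moved. The work goes in short steps, Python scripts to look and compute and a tool call to move; the robot and the scene stay as the last step left them, time stands still between calls to the robot, and variables do not carry over. Pictures are saved under pics/ and viewed, at most 10 in all, crops included, and the job is handed in when it is done.

Besides the shell and the picture viewer there is one more tool, called after "Emit:" by a JSON object that holds its "name" and its "arguments". servo_tool: Moves the arm, as the interface text tells. Its arguments: {"type":"object","properties":{"deltas":{"type":"array","items":{"type":"object","properties":{"x":{"type":"number"},"y":{"type":"number"},"z":{"type":"number"},"rx":{"type":"number"},"ry":{"type":"number"},"rz":{"type":"number"},"gripper":{"type":"number"}}}},"newtons":{"type":"number"}},"required":["deltas"]}

```bash
mkdir -p pics; ls; python3 - <<'E'
from rig import r
import cv2
for c in("top","side"):
    im=r.grab_frame(c); cv2.imwrite(f"pics/{c}0.png",im)
    p=r.camera_params(c); print(c,p)
    for n in("fixture","bar","spot","rest","gauge","timer","tape_roll","petri_1"):
        print(n,[(d['box'],round(d['conf'],2)) for d in r.recognise(n,c)[:2]])
print(r.sense())
E
```

```text
pics
top {'mtx': array([[514.55359804,   0.        , 312.62029162],
       [  0.        , 514.55359804, 192.98013724],
       [  0.        ,   0.        ,   1.        ]]), 'eye': array([ 447.81282265,  -24.78417858, 1145.57294234]), 'orientation': array([-3.05152967,  0.0255962 , -1.57872295])}
fixture [([165.0, 186.8, 104.9, 90.5], 0.94)]
bar [([185.7, 217.0, 58.2, 19.4], 0.78)]
spot [([189.8, 215.3, 51.0, 23.7], 0.71)]
rest [([377.4, 216.4, 53.0, 50.8], 0.84)]
gauge [([397.2, 225.5, 29.3, 22.8], 0.73)]
timer [([299.4, 131.1, 33.4, 34.1], 0.94), ([166.3, 189.1, 102.6, 91.3], 0.29)]
tape_roll [([292.3, 236.2, 35.8, 39.4], 0.97)]
petri_1 [([242.9, 105.1, 40.5, 39.2], 0.58), ([166.0, 186.2, 103.9, 94.5], 0.31)]
side {'mtx': array([[405.93399694,   0.        , 316.09500135],
       [  0.        , 405.93399694, 199.92553885],
       [  0.        ,   0.        ,   1.        ]]), 'eye': array([ 103.45224157, -730.44346753,  521.1348907 ]), 'orientation': array([-2.02386137,  0.02624538, -0.57901578])}
fixture [([198.8, 191.0, 91.2, 46.4], 0.8)]
bar [([226.7, 198.0, 37.9, 20.8], 0.56)]
spot
[... 278 characters left out ...]
, 20.7], 0.75)]
{'clock': 0.9, 'qpos': array([ 1.25757499e+00,  3.52980721e-01,  1.63340728e+00, -2.73812483e-05,
        1.15519286e+00, -2.39365281e-03]), 'qvel': array([-0.00020817,  0.00020651,  0.00016189,  0.0005795 , -0.00024211,
        0.00173479]), 'joint_efforts': array([ 4.12084626e-05, -6.05136895e+01, -3.42450821e+01,  7.50954541e-06,
        8.05547552e-04,  2.27541472e-05]), 'eef_pos': array([191.15911568, 595.05057649, 231.28989466]), 'tcp_rot': array([3.14158093e+00, 2.50786350e-05, 2.83077602e+00]), 'contact_force': array([0.983383  , 0.09522884, 0.63404015]), 'wrist_torque': array([-0.00826586,  0.00098434, -0.00102669]), 'grasp_force': 0.0, 'opening': 0.9991688542711974}
```

View pics/top0.png

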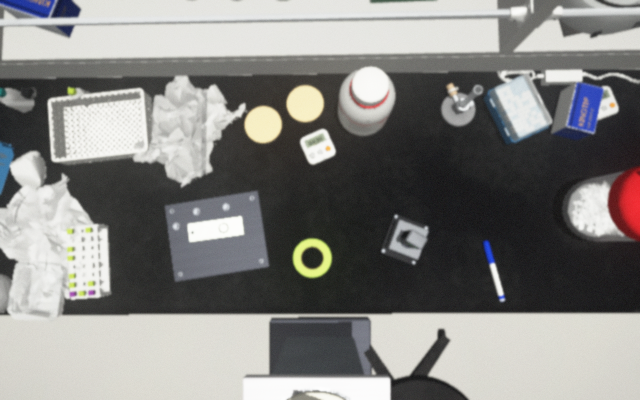

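View pics/side0.png

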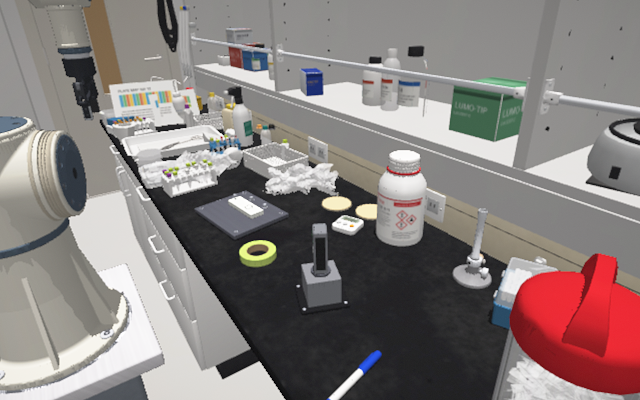

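```bash
cat > h.py <<'E'
from rig import r
import cv2, numpy as np
from scipy.spatial.transform import Rotation as R
def ray(c,uv,z):
    p=r.camera_params(c); M=R.from_euler('xyz',p['orientation']).as_matrix()
    uv=np.atleast_2d(uv).astype(float)
    d=np.c_[uv,np.ones(len(uv))]@np.linalg.inv(p['mtx']).T@M.T
    return p['eye']+d*((z-p['eye'][2])/d[:,2])[:,None]
def proj(c,P):
    p=r.camera_params(c); M=R.from_euler('xyz',p['orientation']).as_matrix()
    q=(np.atleast_2d(P)-p['eye'])@M@p['mtx'].T
    return q[:,:2]/q[:,2:]
def frame(c,n=4): return np.mean([r.grab_frame(c).astype(float) for _ in range(n)],0).astype(np.uint8)
def rect(img,mask,c,z):
    k=cv2.connectedComponentsWithStats(mask.astype(np.uint8))
    return k
E
python3 - <<'E'
from h import *
im=frame("top"); cv2.imwrite("top.png",im)
a=cv2.resize(im[175:295,150:290],None,fx=4,fy=4,interpolation=cv2.INTER_CUBIC)
b=cv2.resize(im[205:275,370:440],None,fx=4,fy=4,interpolation=cv2.INTER_CUBIC)
b=cv2.copyMakeBorder(b,0,a.shape[0]-b.shape[0],0,0,cv2.BORDER_CONSTANT)
cv2.imwrite("pics/c1.png",cv2.resize(np.hstack([a,b]),None,fx=.95,fy=.95) )
print(a.shape,b.shape)
for (u,v) in[(240,250),(205,265),(180,220),(210,230),(160,250),(217,300),(172,226),(196,211),(226,206),(405,240),(390,235)]: print((u,v),im[v,u])
E
```

```text
(480, 560, 3) (480, 280, 3)
(240, 250) [130 123 120]
(205, 265) [127 118 115]
(180, 220) [122 115 112]
(210, 230) [250 252 252]
(160, 250) [40 40 40]
(217, 300) [47 48 48]
(172, 226) [162 155 151]
(196, 211) [224 219 216]
(226, 206) [229 225 222]
(405, 240) [75 74 72]
(390, 235) [45 45 45]
```

View pics/c1.png

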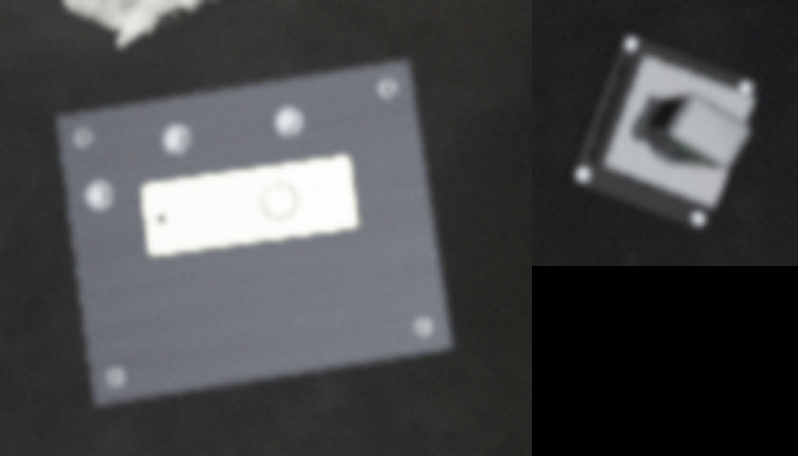

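```bash
python3 - <<'E'
from h import *
im=cv2.imread("top.png"); g=cv2.cvtColor(im,cv2.COLOR_BGR2GRAY)
def box(x0,y0,x1,y1,th,z,k=8):
    s=cv2.resize(g[y0:y1,x0:x1],None,fx=k,fy=k,interpolation=cv2.INTER_CUBIC)
    cs=cv2.findContours((s>th).astype(np.uint8),cv2.RETR_EXTERNAL,cv2.CHAIN_APPROX_NONE)[0]
    c=max(cs,key=cv2.contourArea)[:,0,:]
    uv=(c+.5)/k-.5+[x0,y0]
    P=ray("top",uv,z)[:,:2].astype(np.float32)
    return cv2.minAreaRect(P),P
def fit(name,a,L):  # L: x len,y len
    (cx,cy),(w,h),an=a
    print(name,np.round([cx,cy,w,h,an],2))
fit("bar",box(180,208,250,248,190,29)[0],0)
fit("plate",box(158,185,275,285,82,15)[0],0)
fx=lambda x,y:(150+x/3.8,175+y/3.8)
rx=lambda x,y:(370+(x-532)/3.8,205+y/3.8)
def cen(u,v,th,rad=4):
    u0,v0=int(round(u)),int(round(v)); w=g[v0-rad:v0+rad+1,u0-rad:u0+rad+1].astype(float)-th; w[w<0]=0
    yy,xx=np.mgrid[-rad:rad+1,-rad:rad+1]; return u0+(w*xx).sum()/w.sum(), v0+(w*yy).sum()/w.sum()
D=[cen(*fx(*p),135) for p in[(289,122),(176,139),(98,195)]]
print("dowels",ray("top",D,22).round(1)[:,:2].tolist())
S=[cen(*fx(*p),135,3) for p in[(388,88),(83,138),(424,327),(115,377)]]
s=ray("top",S,15)[:,:2];print("screws",s.round(1).tolist(),s.mean(0))
B=[cen(*rx(*p),120,2) for p in[(631,44),(745,88),(583,174),(698,218)]]
b=ray("top",B,10)[:,:2];print("bolts",b.round(1).tolist(),b.mean(0))
blk=ray("top",[rx(*p) for p in[(640,55),(605,165),(715,207)]],62)[:,:2]; print("block",blk.round(1).tolist(),(blk[0]+blk[2])/2)
t=ray("top",[rx(*p) for p in[(690,95),(750,128),(728,165),(670,138)]],158)[:,:2]; print("gtop",t.round(1).tolist(),t.mean(0), np.linalg.norm(np.diff(t,axis=0),axis=1))
E
```

```text
bar [472.99 215.86  43.11 122.42   7.48]
plate [458.48 216.81 170.45 210.19   8.72]
dowels [[521.8, 195.1], [512.2, 260.7], [480.0, 305.2]]
screws [[541.1, 139.0], [513.5, 317.1], [403.1, 117.2], [375.4, 295.1]] [458.26851515 217.10448356]
bolts [[497.7, -178.8], [469.8, -243.1], [423.1, -149.5], [397.4, -214.7]] [ 446.99613377 -196.52020945]
block [[488.3, -177.3], [428.1, -156.8], [404.8, -216.3]] [ 446.56048033 -196.79164807]
gtop [[464.5, -188.3], [447.7, -217.8], [429.4, -206.3], [443.1, -177.8]] [ 446.16127335 -197.55358069] [33.88579486 21.60818151 31.63259436]
```

Emit:
{"name": "servo_tool", "arguments": {"deltas": [{"x": 28, "y": -38, "z": 0, "rz": -0.11, "gripper": 0.2}, {"x": 56, "y": -77, "z": 0, "rz": -0.22, "gripper": 0.2}, {"x": 85, "y": -115, "z": 0, "rz": -0.33, "gripper": 0.2}, {"x": 113, "y": -154, "z": 0, "rz": -0.44, "gripper": 0.2}, {"x": 141, "y": -192, "z": 0, "rz": -0.55, "gripper": 0.2}, {"x": 170, "y": -231, "z": 0, "rz": -0.66, "gripper": 0.2}, {"x": 198, "y": -270, "z": 0, "rz": -0.77, "gripper": 0.2}, {"x": 226, "y": -308, "z": 0, "rz": -0.88, "gripper": 0.2}, {"x": 255, "y": -347, "z": 0, "rz": -1.0, "gripper": 0.2}, {"x": 283, "y": -385, "z": 0, "rz": -1.107, "gripper": 0.2}], "newtons": 20}}

```text
invalid input
```

Emit:
{"name": "servo_tool", "arguments": {"deltas": [{"z": -40, "gripper": 0.2}, {"z": -80, "gripper": 0.2}, {"z": -120, "gripper": 0.2}, {"z": -150, "gripper": 0.2}, {"z": -165, "gripper": 0.2}, {"z": -165, "gripper": 0.2}, {"z": -165, "gripper": 0.2}]}}

```text
invalid input
```

Emit:
{"name": "servo_tool", "arguments": {"deltas": [{"x": 30, "y": -40, "z": 0, "rx": 0, "ry": 0, "rz": -0.11, "gripper": 0.2}], "newtons": 20}}

```text
clock: 1.2
eef_pos: [219.5, 558.2, 231.3]
tcp_rot: [3.139, -0.001, 2.724]
contact_force: [2.1, -0.7, 0.5]
opening: 0.861
grasp_force: 0.0
```

Emit:
{"name": "servo_tool", "arguments": {"deltas": [{"x": 28, "y": -38, "z": 0, "rx": 0, "ry": 0, "rz": -0.11, "gripper": 0.2}, {"x": 56, "y": -76, "z": 0, "rx": 0, "ry": 0, "rz": -0.22, "gripper": 0.2}, {"x": 84, "y": -115, "z": 0, "rx": 0, "ry": 0, "rz": -0.33, "gripper": 0.2}, {"x": 112, "y": -153, "z": 0, "rx": 0, "ry": 0, "rz": -0.44, "gripper": 0.2}, {"x": 140, "y": -192, "z": 0, "rx": 0, "ry": 0, "rz": -0.55, "gripper": 0.2}, {"x": 168, "y": -230, "z": 0, "rx": 0, "ry": 0, "rz": -0.66, "gripper": 0.2}, {"x": 196, "y": -268, "z": 0, "rx": 0, "ry": 0, "rz": -0.77, "gripper": 0.2}, {"x": 224, "y": -306, "z": 0, "rx": 0, "ry": 0, "rz": -0.88, "gripper": 0.2}, {"x": 253, "y": -345, "z": 0, "rx": 0, "ry": 0, "rz": -0.997, "gripper": 0.2}, {"x": 253, "y": -345, "z": 0, "rx": 0, "ry": 0, "rz": -0.997, "gripper": 0.2}]}}

```text
clock: 2.2
eef_pos: [477.1, 206.0, 231.5]
tcp_rot: [3.14, 0.001, 1.715]
contact_force: [-0.8, 0.3, -0.1]
opening: 0.6
grasp_force: 0.0
```

Emit:
{"name": "servo_tool", "arguments": {"deltas": [{"x": 0, "y": 0, "z": -40, "rx": 0, "ry": 0, "rz": 0, "gripper": 0.2}, {"x": 0, "y": 0, "z": -80, "rx": 0, "ry": 0, "rz": 0, "gripper": 0.2}, {"x": 0, "y": 0, "z": -120, "rx": 0, "ry": 0, "rz": 0, "gripper": 0.2}, {"x": 0, "y": 0, "z": -150, "rx": 0, "ry": 0, "rz": 0, "gripper": 0.2}, {"x": 0, "y": 0, "z": -170, "rx": 0, "ry": 0, "rz": 0, "gripper": 0.2}, {"x": 0, "y": 0, "z": -170, "rx": 0, "ry": 0, "rz": 0, "gripper": 0.2}, {"x": 0, "y": 0, "z": -170, "rx": 0, "ry": 0, "rz": 0, "gripper": 0.2}, {"x": 0, "y": 0, "z": -170, "rx": 0, "ry": 0, "rz": 0, "gripper": 0.2}]}}

```text
clock: 3.0
eef_pos: [475.0, 210.7, 62.6]
tcp_rot: [3.14, -0.001, 1.724]
contact_force: [-0.5, 0.4, 0.3]
opening: 0.599
grasp_force: 0.0
```

```bash
python3 - <<'E'
from h import *
s=r.sense(); print(s['eef_pos'],s['tcp_rot'],s['qpos'].round(2),s['contact_force'])
im=frame("side",2); u=cv2.resize(im[150:260,180:310],None,fx=6,fy=5.4545,interpolation=cv2.INTER_CUBIC); cv2.imwrite("pics/s1.png",u)
E
```

```text
[474.99082448 210.70172224  62.61441266] [ 3.13956649e+00 -5.97947512e-04  1.72423080e+00] [0.41 0.42 1.99 0.   0.73 0.26] [-0.4707711   0.37861553  0.33442499]
```

View pics/s1.png

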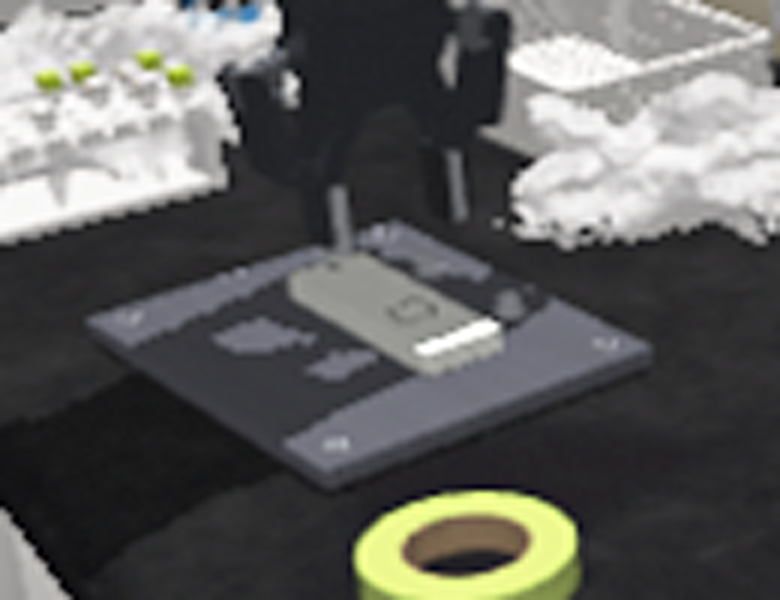

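Crop: fingers at (340,230) and (458,200) straddle the bar (around 400,310). Descending to grip.

Emit:
{"name": "servo_tool", "arguments": {"deltas": [{"x": -1, "y": -1, "z": -20, "rx": 0, "ry": 0, "rz": 0, "gripper": 0.2}, {"x": -1, "y": -1, "z": -35, "rx": 0, "ry": 0, "rz": 0, "gripper": 0.2}, {"x": -1, "y": -1, "z": -44, "rx": 0, "ry": 0, "rz": 0, "gripper": 0.2}, {"x": -1, "y": -1, "z": -44, "rx": 0, "ry": 0, "rz": 0, "gripper": 0.2}, {"x": -1, "y": -1, "z": -44, "rx": 0, "ry": 0, "rz": 0, "gripper": 0.2}]}}

```text
clock: 3.6
eef_pos: [473.5, 209.2, 17.8]
tcp_rot: [3.141, -0.0, 1.724]
contact_force: [-0.3, 0.1, -0.8]
opening: 0.596
grasp_force: 0.0
```

Emit:
{"name": "servo_tool", "arguments": {"deltas": [{"x": 0, "y": 0, "z": 0, "rx": 0, "ry": 0, "rz": 0, "gripper": -0.3}, {"x": 0, "y": 0, "z": 0, "rx": 0, "ry": 0, "rz": 0, "gripper": -0.3}, {"x": 0, "y": 0, "z": 0, "rx": 0, "ry": 0, "rz": 0, "gripper": -0.3}, {"x": 0, "y": 0, "z": 0, "rx": 0, "ry": 0, "rz": 0, "gripper": -0.3}, {"x": 0, "y": 0, "z": 0, "rx": 0, "ry": 0, "rz": 0, "gripper": -0.3}], "newtons": 20}}

```text
clock: 4.1
eef_pos: [473.6, 209.3, 18.2]
tcp_rot: [3.14, -0.0, 1.724]
contact_force: [-0.5, -0.0, 6.0]
opening: 0.46
grasp_force: 20.6
```

Emit:
{"name": "servo_tool", "arguments": {"deltas": [{"x": 3, "y": 5, "z": 0, "rx": 0, "ry": 0, "rz": 0, "gripper": -0.3}, {"x": 6, "y": 10, "z": 0, "rx": 0, "ry": 0, "rz": 0, "gripper": -0.3}, {"x": 9, "y": 15, "z": 0, "rx": 0, "ry": 0, "rz": 0, "gripper": -0.3}, {"x": 12, "y": 20, "z": 0, "rx": 0, "ry": 0, "rz": 0, "gripper": -0.3}, {"x": 12, "y": 20, "z": 0, "rx": 0, "ry": 0, "rz": 0, "gripper": -0.3}, {"x": 12, "y": 20, "z": 0, "rx": 0, "ry": 0, "rz": 0, "gripper": -0.3}]}}

```text
clock: 4.7
eef_pos: [484.7, 228.6, 18.2]
tcp_rot: [-3.141, 0.001, 1.724]
contact_force: [-3.8, -3.8, 11.0]
opening: 0.458
grasp_force: 20.8
```

Emit:
{"name": "servo_tool", "arguments": {"deltas": [{"x": 1.5, "y": 0.2, "z": 0, "rx": 0, "ry": 0, "rz": 0, "gripper": -0.3}, {"x": 3, "y": 0.5, "z": 0, "rx": 0, "ry": 0, "rz": 0, "gripper": -0.3}, {"x": 4.5, "y": 0.7, "z": 0, "rx": 0, "ry": 0, "rz": 0, "gripper": -0.3}, {"x": 4.5, "y": 0.7, "z": 0, "rx": 0, "ry": 0, "rz": 0, "gripper": -0.3}]}}

```text
clock: 5.1
eef_pos: [486.2, 228.6, 17.9]
tcp_rot: [-3.135, 0.001, 1.724]
contact_force: [-14.9, -3.3, 20.1]
opening: 0.462
grasp_force: 21.1
```

Emit:
{"name": "servo_tool", "arguments": {"deltas": [{"x": 0, "y": 0, "z": 1.5, "rx": 0, "ry": 0, "rz": 0, "gripper": -0.3}, {"x": 0, "y": 0, "z": 1.5, "rx": 0, "ry": 0, "rz": 0, "gripper": -0.3}]}}

```text
clock: 5.3
eef_pos: [489.8, 229.9, 19.0]
tcp_rot: [3.141, -0.0, 1.724]
contact_force: [-0.3, -0.4, -3.9]
opening: 0.46
grasp_force: 20.8
```

```bash
python3 - <<'E'
from h import *
s=r.sense(); print(s['eef_pos'],s['tcp_rot'],s['wrist_torque'],s['contact_force'])
im=frame("side",2); u=cv2.resize(im[160:250,185:305],None,fx=6.5,fy=6.5,interpolation=cv2.INTER_CUBIC); cv2.imwrite("pics/s2.png",u)
E
```

```text
[489.8405976  229.85603366  19.04182325] [ 3.14081057e+00 -1.55869778e-04  1.72397162e+00] [-0.01243745  0.01561841 -0.01424475] [-0.30394547 -0.43916098 -3.85616815]
```

View pics/s2.png

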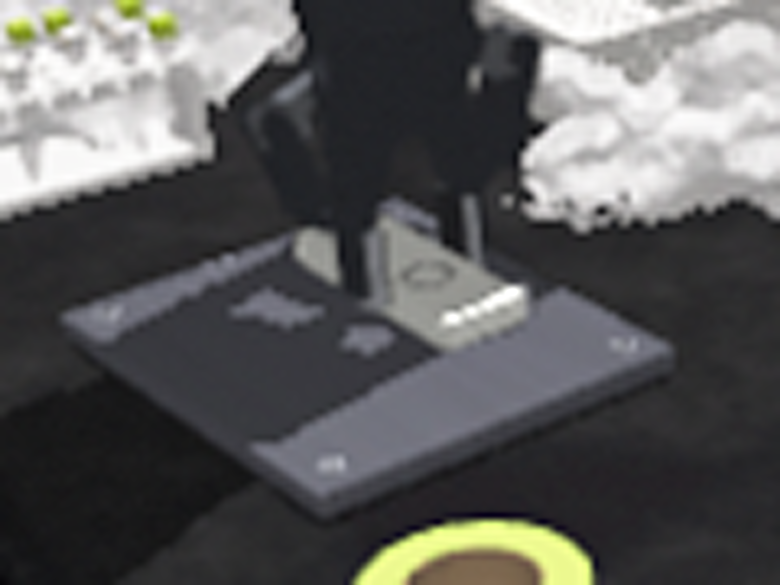

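The picture shows the bar held between the fingers (370,270)/(475,220), ring at (428,272); the fingertips had been rubbing on the plate and are now clear.

Emit:
{"name": "servo_tool", "arguments": {"deltas": [{"x": 0.4, "y": 0.1, "z": -0.4, "rx": 0, "ry": 0, "rz": 0, "gripper": -0.3}, {"x": 0.8, "y": 0.2, "z": -0.4, "rx": 0, "ry": 0, "rz": 0, "gripper": -0.3}, {"x": 1.2, "y": 0.2, "z": -0.4, "rx": 0, "ry": 0, "rz": 0, "gripper": -0.3}, {"x": 1.6, "y": 0.2, "z": -0.4, "rx": 0, "ry": 0, "rz": 0, "gripper": -0.3}, {"x": 1.6, "y": 0.2, "z": -0.4, "rx": 0, "ry": 0, "rz": 0, "gripper": -0.3}, {"x": 1.6, "y": 0.2, "z": -0.4, "rx": 0, "ry": 0, "rz": 0, "gripper": -0.3}]}}

```text
clock: 6.0
eef_pos: [491.2, 229.9, 18.3]
tcp_rot: [-3.141, 0.0, 1.724]
contact_force: [-0.9, 0.2, -4.5]
opening: 0.463
grasp_force: 20.7
```

Emit:
{"name": "servo_tool", "arguments": {"deltas": [{"x": -0.1, "y": 1, "z": 0, "rx": 0, "ry": 0, "rz": 0, "gripper": -0.3}, {"x": -0.3, "y": 2, "z": 0, "rx": 0, "ry": 0, "rz": 0, "gripper": -0.3}, {"x": -0.5, "y": 3, "z": 0, "rx": 0, "ry": 0, "rz": 0, "gripper": -0.3}, {"x": -0.6, "y": 4, "z": 0, "rx": 0, "ry": 0, "rz": 0, "gripper": -0.3}, {"x": -0.6, "y": 4, "z": 0, "rx": 0, "ry": 0, "rz": 0, "gripper": -0.3}]}}

```text
clock: 6.5
eef_pos: [490.6, 234.1, 18.4]
tcp_rot: [-3.141, -0.0, 1.724]
contact_force: [-0.8, -0.0, -3.8]
opening: 0.46
grasp_force: 20.7
```

Emit:
{"name": "servo_tool", "arguments": {"deltas": [{"x": -0.1, "y": 0.7, "z": -0.3, "rx": 0, "ry": 0, "rz": 0, "gripper": -0.3}, {"x": -0.2, "y": 1.4, "z": -0.3, "rx": 0, "ry": 0, "rz": 0, "gripper": -0.3}, {"x": -0.2, "y": 1.4, "z": -0.3, "rx": 0, "ry": 0, "rz": 0, "gripper": -0.3}, {"x": -0.2, "y": 1.4, "z": -0.3, "rx": 0, "ry": 0, "rz": 0, "gripper": -0.3}]}}

```text
clock: 6.9
eef_pos: [490.4, 235.2, 18.2]
tcp_rot: [-3.142, 0.0, 1.724]
contact_force: [-1.0, -3.7, -0.7]
opening: 0.461
grasp_force: 21.1
```

Emit:
{"name": "servo_tool", "arguments": {"deltas": [{"x": 0.4, "y": 0.5, "z": -0.2, "rx": 0, "ry": 0, "rz": 0, "gripper": -0.3}, {"x": 0.8, "y": 1, "z": -0.2, "rx": 0, "ry": 0, "rz": 0, "gripper": -0.3}, {"x": 0.8, "y": 1, "z": -0.2, "rx": 0, "ry": 0, "rz": 0, "gripper": -0.3}, {"x": 0.8, "y": 1, "z": -0.2, "rx": 0, "ry": 0, "rz": 0, "gripper": -0.3}]}}

```text
clock: 7.3
eef_pos: [490.5, 235.3, 18.1]
tcp_rot: [-3.14, 0.001, 1.724]
contact_force: [-2.2, -10.1, 7.2]
opening: 0.463
grasp_force: 21.8
```

Emit:
{"name": "servo_tool", "arguments": {"deltas": [{"x": 0.8, "y": -0.6, "z": 0.3, "rx": 0, "ry": 0, "rz": 0, "gripper": -0.3}, {"x": 1.6, "y": -0.6, "z": 0.3, "rx": 0, "ry": 0, "rz": 0, "gripper": -0.3}, {"x": 2.4, "y": -0.6, "z": 0.3, "rx": 0, "ry": 0, "rz": 0, "gripper": -0.3}, {"x": 2.4, "y": -0.6, "z": 0.3, "rx": 0, "ry": 0, "rz": 0, "gripper": -0.3}, {"x": 2.4, "y": -0.6, "z": 0.3, "rx": 0, "ry": 0, "rz": 0, "gripper": -0.3}]}}

```text
clock: 7.8
eef_pos: [490.7, 235.1, 18.0]
tcp_rot: [-3.136, 0.001, 1.724]
contact_force: [-11.9, -2.4, 8.7]
opening: 0.466
grasp_force: 22.0
```

Emit:
{"name": "servo_tool", "arguments": {"deltas": [{"x": -2, "y": 0, "z": 0.5, "rx": 0, "ry": 0, "rz": 0, "gripper": 0.2}, {"x": -2, "y": 0, "z": 0.5, "rx": 0, "ry": 0, "rz": 0, "gripper": 0.2}, {"x": -2, "y": 0, "z": 0.5, "rx": 0, "ry": 0, "rz": 0, "gripper": 0.2}, {"x": 1, "y": 0, "z": 0.5, "rx": 0, "ry": 0, "rz": 0, "gripper": 0.2}, {"x": 2.5, "y": 0.3, "z": 0.5, "rx": 0, "ry": 0, "rz": 0, "gripper": 0.2}, {"x": 3.5, "y": 0.5, "z": 0.5, "rx": 0, "ry": 0, "rz": 0, "gripper": 0.2}, {"x": 4.5, "y": 0.6, "z": 0.5, "rx": 0, "ry": 0, "rz": 0, "gripper": 0.2}, {"x": 5.5, "y": 0.8, "z": 0.5, "rx": 0, "ry": 0, "rz": 0, "gripper": 0.2}, {"x": 5.5, "y": 0.8, "z": 0.5, "rx": 0, "ry": 0, "rz": 0, "gripper": 0.2}]}}

```text
clock: 8.7
eef_pos: [496.4, 235.9, 18.3]
tcp_rot: [-3.136, 0.001, 1.723]
contact_force: [-10.1, 0.4, 7.7]
opening: 0.606
grasp_force: 5.1
```

Emit:
{"name": "servo_tool", "arguments": {"deltas": [{"x": -7, "y": -1, "z": 1, "rx": 0, "ry": 0, "rz": 0, "gripper": 0.2}, {"x": -7, "y": -1, "z": 1, "rx": 0, "ry": 0, "rz": 0, "gripper": 0.2}, {"x": -7, "y": -1, "z": 20, "rx": 0, "ry": 0, "rz": 0, "gripper": 0.2}, {"x": -7, "y": -1, "z": 40, "rx": 0, "ry": 0, "rz": 0, "gripper": 0.2}, {"x": -3, "y": -40, "z": 45, "rx": 0, "ry": 0, "rz": 0, "gripper": -1}, {"x": 5, "y": -79, "z": 45, "rx": 0, "ry": 0, "rz": 0, "gripper": -1}, {"x": 5, "y": -79, "z": 45, "rx": 0, "ry": 0, "rz": 0, "gripper": -1}, {"x": 5, "y": -79, "z": 45, "rx": 0, "ry": 0, "rz": 0, "gripper": -1}, {"x": 5, "y": -79, "z": 45, "rx": 0, "ry": 0, "rz": 0, "gripper": -1}]}}

```text
clock: 9.6
eef_pos: [504.5, 158.2, 63.7]
tcp_rot: [3.141, -0.0, 1.724]
contact_force: [-0.4, -0.1, -0.8]
opening: 0.001
grasp_force: 0.0
```

```bash
python3 - <<'E'
from h import *
s=r.sense(); print(s['eef_pos'],s['opening'],s['contact_force'])
im=frame("top",2); u=cv2.resize(im[175:295,150:290],None,fx=5,fy=5,interpolation=cv2.INTER_CUBIC); cv2.imwrite("pics/t2.png",u)
E
```

```text
[504.48542634 158.15704362  63.73116071] 0.00079664019004249 [-0.37074781 -0.09019528 -0.79077272]
```

View pics/t2.png

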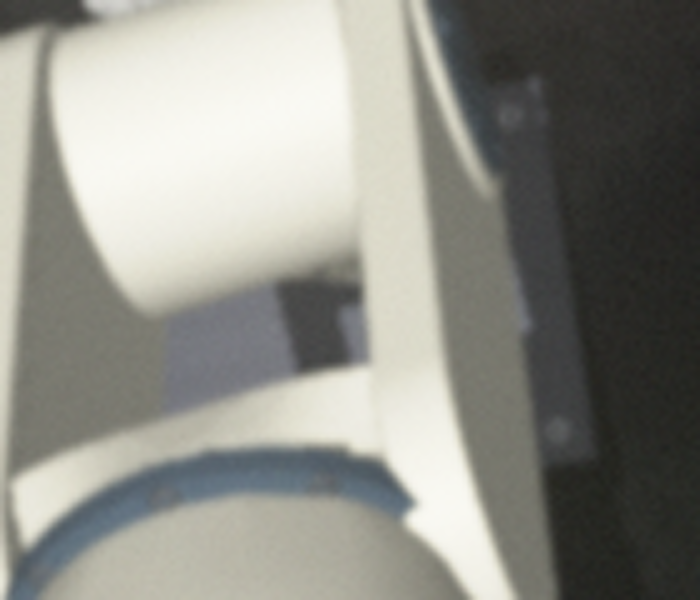

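The arm hides the bar from above; go on with the end push by feel.

Emit:
{"name": "servo_tool", "arguments": {"deltas": [{"x": -1, "y": 0, "z": -22, "rx": 0, "ry": 0, "rz": 0, "gripper": -1}, {"x": -1, "y": 0, "z": -43, "rx": 0, "ry": 0, "rz": 0, "gripper": -1}, {"x": -1, "y": 0, "z": -43, "rx": 0, "ry": 0, "rz": 0, "gripper": -1}, {"x": -1.8, "y": 5, "z": -43, "rx": 0, "ry": 0, "rz": 0, "gripper": -1}, {"x": -2.4, "y": 9, "z": -43, "rx": 0, "ry": 0, "rz": 0, "gripper": -1}, {"x": -2.7, "y": 11, "z": -43, "rx": 0, "ry": 0, "rz": 0, "gripper": -1}, {"x": -2.9, "y": 13, "z": -43, "rx": 0, "ry": 0, "rz": 0, "gripper": -1}, {"x": -2.9, "y": 13, "z": -43, "rx": 0, "ry": 0, "rz": 0, "gripper": -1}]}}

```text
clock: 10.5
eef_pos: [501.5, 171.0, 21.2]
tcp_rot: [3.141, -0.0, 1.724]
contact_force: [-0.8, 0.1, 1.3]
opening: 0.002
grasp_force: 0.0
```

Emit:
{"name": "servo_tool", "arguments": {"deltas": [{"x": -0.1, "y": 1, "z": 0, "rx": 0, "ry": 0, "rz": 0, "gripper": -1}, {"x": -0.3, "y": 2, "z": 0, "rx": 0, "ry": 0, "rz": 0, "gripper": -1}, {"x": -0.4, "y": 3, "z": 0, "rx": 0, "ry": 0, "rz": 0, "gripper": -1}, {"x": -0.4, "y": 3, "z": 0, "rx": 0, "ry": 0, "rz": 0, "gripper": -1}]}}

```text
clock: 10.9
eef_pos: [500.9, 172.4, 20.8]
tcp_rot: [-3.141, 0.002, 1.724]
contact_force: [1.4, -9.1, 3.6]
opening: 0.0
grasp_force: 4.5
```

Emit:
{"name": "servo_tool", "arguments": {"deltas": [{"x": 1, "y": -9, "z": 0, "rx": 0, "ry": 0, "rz": 0, "gripper": -1}, {"x": 1, "y": -9, "z": 45, "rx": 0, "ry": 0, "rz": 0, "gripper": -1}, {"x": 1, "y": -9, "z": 90, "rx": 0, "ry": 0, "rz": 0, "gripper": -1}, {"x": 1, "y": -9, "z": 135, "rx": 0, "ry": 0, "rz": 0, "gripper": 0}, {"x": -5, "y": -45, "z": 165, "rx": 0, "ry": 0, "rz": -0.1, "gripper": 1}, {"x": -11, "y": -90, "z": 185, "rx": 0, "ry": 0, "rz": -0.2, "gripper": 1}, {"x": -18, "y": -135, "z": 195, "rx": 0, "ry": 0, "rz": -0.3, "gripper": 1}, {"x": -24, "y": -180, "z": 200, "rx": 0, "ry": 0, "rz": -0.4, "gripper": 1}, {"x": -30, "y": -225, "z": 200, "rx": 0, "ry": 0, "rz": -0.5, "gripper": 1}, {"x": -36, "y": -270, "z": 200, "rx": 0, "ry": 0, "rz": -0.6, "gripper": 1}]}}

```text
clock: 11.9
eef_pos: [464.2, -98.4, 221.1]
tcp_rot: [3.141, -0.001, 1.12]
contact_force: [1.2, 0.0, 0.4]
opening: 1.002
grasp_force: 0.0
```

Emit:
{"name": "servo_tool", "arguments": {"deltas": [{"x": -6, "y": -40, "z": 0, "rx": 0, "ry": 0, "rz": -0.05, "gripper": 1}, {"x": -12, "y": -80, "z": 0, "rx": 0, "ry": 0, "rz": -0.06, "gripper": 1}, {"x": -18, "y": -101, "z": 0, "rx": 0, "ry": 0, "rz": -0.06, "gripper": 1}, {"x": -18, "y": -101, "z": 0, "rx": 0, "ry": 0, "rz": -0.06, "gripper": 1}, {"x": -18, "y": -101, "z": 0, "rx": 0, "ry": 0, "rz": -0.06, "gripper": 1}]}}

```text
clock: 12.4
eef_pos: [446.5, -197.6, 220.5]
tcp_rot: [-3.141, -0.001, 1.062]
contact_force: [-0.3, -0.2, -0.6]
opening: 1.0
grasp_force: 0.0
```

```bash
python3 - <<'E'
from h import *
s=r.sense(); print(s['eef_pos'],s['tcp_rot'],s['contact_force'])
im=frame("top",4); cv2.imwrite("top2.png",im)
a=cv2.resize(im[175:295,150:290],None,fx=3,fy=3,interpolation=cv2.INTER_CUBIC)
sd=frame("side",2); b=cv2.resize(sd[140:320,250:400],None,fx=2,fy=2,interpolation=cv2.INTER_CUBIC)
b=b[:360]; cv2.imwrite("pics/c3.png",np.hstack([a,b]))
g=cv2.cvtColor(im,cv2.COLOR_BGR2GRAY); k=8;x0,y0=170,195
t=cv2.resize(g[y0:255,x0:250],None,fx=k,fy=k,interpolation=cv2.INTER_CUBIC)
for th in(190,235):
    c=max(cv2.findContours((t>th).astype(np.uint8),cv2.RETR_EXTERNAL,cv2.CHAIN_APPROX_NONE)[0],key=cv2.contourArea)[:,0,:]
    P=ray("top",(c+.5)/k-.5+[x0,y0],29)[:,:2].astype(np.float32); print(cv2.minAreaRect(P))
E
```

```text
[ 446.45880235 -197.55543732  220.50733329] [-3.14110137e+00 -5.21036972e-04  1.06200304e+00] [-0.28152344 -0.18416682 -0.57348737]
((493.901123046875, 245.62991333007812), (51.63001251220703, 128.5633087158203), 8.318674087524414)
((490.8076477050781, 242.74583435058594), (41.25542449951172, 120.0569076538086), 8.19970417022705)
```

View pics/c3.png

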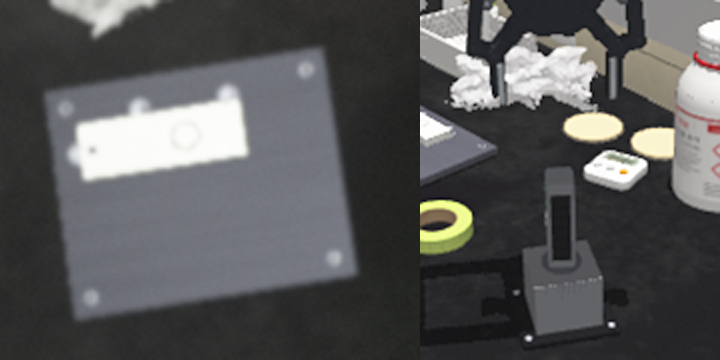

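Bar touches all three dowels (crop: (138,104),(228,92),(74,153)); ring at (186,135). Gripper is above the gauge at (560,215) of the side part.

Emit:
{"name": "servo_tool", "arguments": {"deltas": [{"x": 0.3, "y": 0.5, "z": -40, "rx": 0, "ry": 0, "rz": 0, "gripper": 1}, {"x": 0.3, "y": 0.5, "z": -70, "rx": 0, "ry": 0, "rz": 0, "gripper": 1}, {"x": 0.3, "y": 0.5, "z": -95, "rx": 0, "ry": 0, "rz": 0, "gripper": 1}, {"x": 0.3, "y": 0.5, "z": -110, "rx": 0, "ry": 0, "rz": 0, "gripper": 1}, {"x": 0.3, "y": 0.5, "z": -110, "rx": 0, "ry": 0, "rz": 0, "gripper": 1}, {"x": 0.3, "y": 0.5, "z": -110, "rx": 0, "ry": 0, "rz": 0, "gripper": 1}]}}

```text
clock: 13.3
eef_pos: [447.4, -196.7, 111.0]
tcp_rot: [-3.141, 0.0, 1.064]
contact_force: [-0.4, 0.6, 0.4]
opening: 0.996
grasp_force: 0.0
```

Emit:
{"name": "servo_tool", "arguments": {"deltas": [{"x": 0, "y": 0, "z": 0, "rx": 0, "ry": 0, "rz": 0, "gripper": -0.2}, {"x": 0, "y": 0, "z": 0, "rx": 0, "ry": 0, "rz": 0, "gripper": -0.2}, {"x": 0, "y": 0, "z": 0, "rx": 0, "ry": 0, "rz": 0, "gripper": -0.7}, {"x": 0, "y": 0, "z": 0, "rx": 0, "ry": 0, "rz": 0, "gripper": -0.7}, {"x": 0, "y": 0, "z": 0, "rx": 0, "ry": 0, "rz": 0, "gripper": -0.7}, {"x": 0, "y": 0, "z": 0, "rx": 0, "ry": 0, "rz": 0, "gripper": -0.7}], "newtons": 50}}

```text
clock: 13.9
eef_pos: [447.3, -197.1, 111.2]
tcp_rot: [3.141, 0.0, 1.064]
contact_force: [-1.8, 0.7, 7.3]
opening: 0.301
grasp_force: 48.4
```

Emit:
{"name": "servo_tool", "arguments": {"deltas": [{"x": 0, "y": 0, "z": 5, "rx": 0, "ry": 0, "rz": 0, "gripper": -0.7}, {"x": 0, "y": 0, "z": 15, "rx": 0, "ry": 0, "rz": 0, "gripper": -0.7}, {"x": 0, "y": 0, "z": 30, "rx": 0, "ry": 0, "rz": 0, "gripper": -0.7}, {"x": 0, "y": 0, "z": 50, "rx": 0, "ry": 0, "rz": 0, "gripper": -0.7}, {"x": 0, "y": 0, "z": 75, "rx": 0, "ry": 0, "rz": 0, "gripper": -0.7}, {"x": 0, "y": 0, "z": 90, "rx": 0, "ry": 0, "rz": 0, "gripper": -0.7}, {"x": 0, "y": 0, "z": 90, "rx": 0, "ry": 0, "rz": 0, "gripper": -0.7}]}}

```text
clock: 14.6
eef_pos: [448.4, -197.5, 203.2]
tcp_rot: [3.137, -0.0, 1.064]
contact_force: [0.5, -0.1, -1.8]
opening: 0.3
grasp_force: 48.9
```

Emit:
{"name": "servo_tool", "arguments": {"deltas": [{"x": 2, "y": 20, "z": 0, "rx": 0, "ry": 0, "rz": 0, "gripper": -0.7}, {"x": 6, "y": 60, "z": 0, "rx": 0, "ry": 0, "rz": 0, "gripper": -0.7}, {"x": 11, "y": 105, "z": 0, "rx": 0, "ry": 0, "rz": 0, "gripper": -0.7}, {"x": 16, "y": 150, "z": 0, "rx": 0, "ry": 0, "rz": 0, "gripper": -0.7}, {"x": 21, "y": 195, "z": 0, "rx": 0, "ry": 0, "rz": 0, "gripper": -0.7}, {"x": 26, "y": 240, "z": 0, "rx": 0, "ry": 0, "rz": 0, "gripper": -0.7}, {"x": 31, "y": 285, "z": 0, "rx": 0, "ry": 0, "rz": 0, "gripper": -0.7}, {"x": 36, "y": 330, "z": 0, "rx": 0, "ry": 0, "rz": 0, "gripper": -0.7}, {"x": 40, "y": 370, "z": 0, "rx": 0, "ry": 0, "rz": 0, "gripper": -0.7}, {"x": 43, "y": 400, "z": 0, "rx": 0, "ry": 0, "rz": 0, "gripper": -0.7}]}}

```text
clock: 15.6
eef_pos: [489.6, 205.4, 199.9]
tcp_rot: [-3.141, 0.0, 1.065]
contact_force: [0.2, -0.7, -1.5]
opening: 0.298
grasp_force: 48.9
```

Emit:
{"name": "servo_tool", "arguments": {"deltas": [{"x": 2, "y": 15, "z": 0, "rx": 0, "ry": 0, "rz": 0, "gripper": -0.7}, {"x": 3, "y": 21, "z": -20, "rx": 0, "ry": 0, "rz": 0, "gripper": -0.7}, {"x": 3, "y": 21, "z": -40, "rx": 0, "ry": 0, "rz": 0, "gripper": -0.7}, {"x": 3, "y": 21, "z": -60, "rx": 0, "ry": 0, "rz": 0, "gripper": -0.7}, {"x": 3, "y": 21, "z": -65, "rx": 0, "ry": 0, "rz": 0, "gripper": -0.7}, {"x": 3, "y": 21, "z": -65, "rx": 0, "ry": 0, "rz": 0, "gripper": -0.7}, {"x": 3, "y": 21, "z": -65, "rx": 0, "ry": 0, "rz": 0, "gripper": -0.7}]}}

```text
clock: 16.3
eef_pos: [493.5, 223.9, 136.3]
tcp_rot: [3.141, -0.0, 1.063]
contact_force: [0.0, -0.6, -0.2]
opening: 0.299
grasp_force: 48.9
```

```bash
python3 - <<'E'
from h import *
s=r.sense(); print(s['eef_pos'],s['tcp_rot'],s['contact_force'],s['opening'])
print("ring from c3",ray("top",[(150+186/3,175+135/3)],29))
im=frame("side",4); u=cv2.resize(im[150:240,200:320],None,fx=6,fy=6,interpolation=cv2.INTER_CUBIC); cv2.imwrite("pics/s4.png",u)
pr=lambda P:((proj("side",[P])[0]-[200,150])*6).round()
print("spot",pr([493.1,224.4,29]),"tip",pr([s['eef_pos'][0],s['eef_pos'][1],s['eef_pos'][2]-95]),"top",pr([*s['eef_pos'][:2],s['eef_pos'][2]+47]))
E
```

```text
[493.5270508  223.90391037 136.26241108] [ 3.14125816e+00 -4.00732278e-04  1.06344680e+00] [ 0.02243585 -0.592286   -0.15854588] 0.29924295493156067
ring from c3 [[492.0053373  222.89865843  29.        ]]
spot [301. 308.] tip [299. 284.] top [267. -10.]
```

View pics/s4.png

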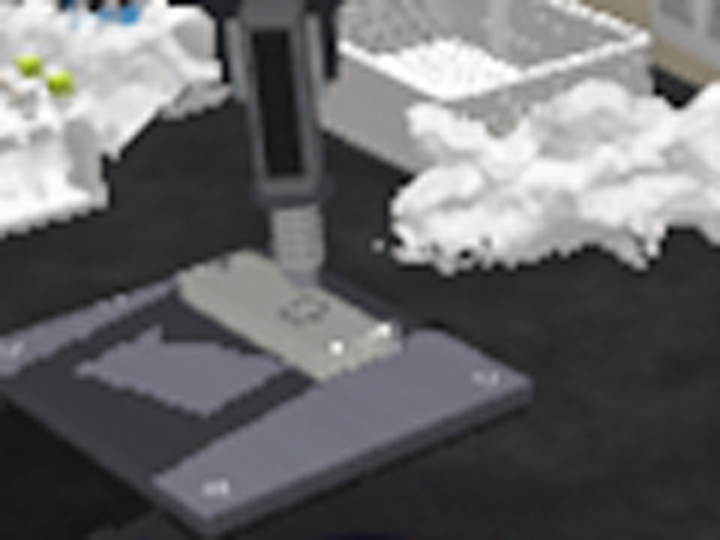

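Emit:
{"name": "servo_tool", "arguments": {"deltas": [{"x": -0.7, "y": 0, "z": -5, "rx": 0, "ry": 0, "rz": 0, "gripper": -0.7}, {"x": -0.7, "y": 0, "z": -8, "rx": 0, "ry": 0, "rz": 0, "gripper": -0.7}, {"x": -0.7, "y": 0, "z": -10, "rx": 0, "ry": 0, "rz": 0, "gripper": -0.7}, {"x": -0.7, "y": 0, "z": -10, "rx": 0, "ry": 0, "rz": 0, "gripper": -0.7}, {"x": -0.7, "y": 0, "z": -10, "rx": 0, "ry": 0, "rz": 0, "gripper": -0.7}, {"x": -0.7, "y": 0, "z": -10, "rx": 0, "ry": 0, "rz": 0, "gripper": -0.7}]}}

```text
clock: 17.1
eef_pos: [492.5, 224.1, 125.7]
tcp_rot: [3.142, -0.0, 1.064]
contact_force: [0.2, 0.2, -1.6]
opening: 0.302
grasp_force: 48.9
```

Emit:
{"name": "servo_tool", "arguments": {"deltas": [{"x": 0, "y": 0, "z": -1, "rx": 0, "ry": 0, "rz": 0, "gripper": -0.7}, {"x": 0, "y": 0, "z": -2, "rx": 0, "ry": 0, "rz": 0, "gripper": -0.7}, {"x": 0, "y": 0, "z": -3, "rx": 0, "ry": 0, "rz": 0, "gripper": -0.7}, {"x": 0, "y": 0, "z": -3, "rx": 0, "ry": 0, "rz": 0, "gripper": -0.7}, {"x": 0, "y": 0, "z": -3, "rx": 0, "ry": 0, "rz": 0, "gripper": -0.7}]}}

```text
clock: 17.6
eef_pos: [492.6, 224.1, 122.8]
tcp_rot: [3.141, -0.0, 1.064]
contact_force: [0.0, -0.1, 2.0]
opening: 0.298
grasp_force: 49.2
```

Emit:
{"name": "servo_tool", "arguments": {"deltas": [{"x": 0, "y": 0, "z": -1, "rx": 0, "ry": 0, "rz": 0, "gripper": -0.7}, {"x": 0, "y": 0, "z": -2, "rx": 0, "ry": 0, "rz": 0, "gripper": -0.7}, {"x": 0, "y": 0, "z": -2, "rx": 0, "ry": 0, "rz": 0, "gripper": -0.7}, {"x": 0, "y": 0, "z": -2, "rx": 0, "ry": 0, "rz": 0, "gripper": -0.7}, {"x": 0, "y": 0, "z": -2, "rx": 0, "ry": 0, "rz": 0, "gripper": -0.7}]}}

```text
clock: 18.1
eef_pos: [492.6, 224.1, 120.8]
tcp_rot: [3.141, -0.0, 1.064]
contact_force: [0.1, 0.8, 3.4]
opening: 0.293
grasp_force: 49.4
```

```bash
python3 - <<'E'
from h import *
F=[];Z=[]
for i in range(16):
    im=r.grab_frame("side"); s=r.sense(); F.append(s['contact_force']); Z.append(s['eef_pos'])
print(np.mean(F,0),np.std(F,0),np.mean(Z,0),s['tcp_rot'])
E
```

```text
[0.08333702 0.25483331 2.85173963] [0.72774855 0.5972971  0.58345143] [492.53740979 224.09572895 120.72971994] [ 3.14148931e+00 -1.31482209e-04  1.06381468e+00]
```

Emit:
{"name": "servo_tool", "arguments": {"deltas": [{"x": 0, "y": 0, "z": -0.4, "rx": 0, "ry": 0, "rz": 0, "gripper": -0.7}, {"x": 0, "y": 0, "z": -0.4, "rx": 0, "ry": 0, "rz": 0, "gripper": -0.7}, {"x": 0, "y": 0, "z": -0.4, "rx": 0, "ry": 0, "rz": 0, "gripper": -0.7}]}}

```text
clock: 19.2
eef_pos: [492.5, 224.1, 120.3]
tcp_rot: [3.141, -0.0, 1.064]
contact_force: [1.0, 0.1, 3.5]
opening: 0.294
grasp_force: 49.5
```

```bash
python3 - <<'E'
from h import *
F=[];Z=[];I=[]
for i in range(12):
    I.append(r.grab_frame("side").astype(float)); s=r.sense(); F.append(s['contact_force']); Z.append(s['eef_pos'])
print(np.mean(F,0),np.mean(Z,0),s['tcp_rot'])
cv2.imwrite("pics/s5.png",cv2.resize(np.mean(I,0).astype(np.uint8)[150:240,200:320],None,fx=6,fy=6,interpolation=cv2.INTER_CUBIC))
print(((proj("side",[[492.6,224,29]])[0]-[200,150])*6).round())
E
```

```text
[0.80535157 0.09831461 2.89359068] [492.50353862 224.08145261 120.31287989] [ 3.14151321e+00 -9.34747666e-05  1.06379978e+00]
[300. 308.]
```

View pics/s5.png

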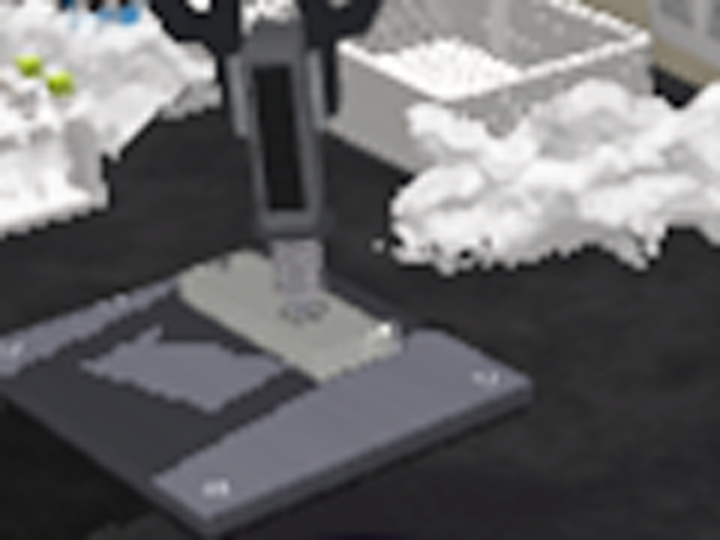

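The nose stands in the ring (tip at about (300,306), ring centre at about (303,310)), and the force and height both put it about 3.8 mm in. Handing in.

```bash
python3 -c "
from rig import r
print(r.sign_off())"
```

```text
the job is handed in; nothing more can be done
None
```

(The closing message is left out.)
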